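# Find the power key left latched down and release it

### The arm

A 7-joint arm with a two-finger parallel gripper is mounted at the origin on the work surface. World frame = base frame: x ahead of the robot, y to its left, z up, the work surface at z = 0. Lengths are in mm, angles in rad, forces in N, time in s.
With the tool pointing down it reaches from about 400 to 900 mm from the base axis. Payload 5.6 kg.
Tool frame: the origin (TCP) lies midway between the tips of the shut fingers; the grasp point (between the pads) lies 19 mm behind it (manip.grip_point_offset is the distance from the TCP to the grasp point, in mm); z points along the fingers, y is the line along which they close (so a half turn about z gives the same grasp; the last joint's range is limited). The gripper opens to 92 mm and grips with 3 to 60 N. Pads are 20 mm wide; open, the fingers measure 128 mm over their backs; the gripper's body (75 mm by 189 mm) begins 69 mm behind the grasp point.
Start: joints at [1.062, 0.468, -0.012, 1.603, 0.006, 1.071, -0.056], TCP at [291.902, -580.777, 214.592] pointing down, gripper open.
Joint ranges: [-2.53, 2.53], [-0.31, 2.02], [-1.57, 1.55], [0.28, 2.44], [-1.29, 4.43], [0.15, 1.84], [-2.92, 2.92]. Speed limits (rad/s): [2.57, 2.57, 3.14, 3.14, 3.14, 3.14, 3.14].

### API

Orientations are given as a 3x3 rotation matrix whose columns are the frame's x, y, z axes.
In Python, from rig import manip, fingers, planner, imaging, job, telemetry gives the robot as it stands. The module is installed in compiled form; this text tells all that it offers. Calls block until the motion is done:
- manip.movep(position, orientation): joint-space move of the TCP to a pose.
- manip.move_straight(position, rate=150, ori=None, until_force=None): straight line of the TCP; ori=None keeps the orientation; rate is the mean speed in mm/s. With until_force (N) it stops when the force on the tool has changed by that much, and returns True; else False.
- manip.set_joints(angles): joint-space move.
- fingers.gripper_to(opening): finger opening in mm; the grip force is fixed at half the most; returns when the fingers have stopped.
- manip.dwell(seconds).
- planner.ik(position, orientation): joint angles nearest the present ones, or None.
- imaging.capture(name): name is "side" or "top"; returns a dict with "img" (400x640x3 uint8, red, green, blue), "z_map" (400x640 float32, mm along the optical axis (not along the pixel's ray), 0 where there is no reading), "vfov" (degrees; the focal length in pixels is half the picture's height over the tangent of half this angle, whatever the lens; pixels are square), "cx", "cy" (the principal point, pixels), "xyz" and "attitude" of the camera in the world. Camera axes: x right, y down, z forward; pixel columns grow to the right and rows downward; lengths in mm; the calibration is good to about 2 mm. A picture is of the moment at which its call begins.
A pose or a line that the arm cannot do raises manip.Unreachable and nothing moves.
- job.close_job(): hands the job in; it is judged then, once.
Readings, each from a call of its own:
- telemetry.read_clock(): time.
- telemetry.read_qpos(): joint angles.
- telemetry.read_qd(): joint speeds.
- telemetry.read_effort(): joint torques, N m.
- telemetry.read_ee_pos(): TCP position.
- telemetry.read_ee_rot(): TCP orientation.
- telemetry.read_ft_force(): force on the tool from outside, world axes, zero at the start.
- telemetry.read_moment(): the same for the moment, N m.
- telemetry.read_grip_width(): finger opening in mm.
- telemetry.read_grip_force(): force on a finger pad.
Only numpy, scipy, OpenCV 4.12 (cv2) and the standard library are available. Lean on these libraries where they do the work, as an engineer would, in place of code of your own. Each camera call takes 0.05 s, during which the arm holds its last target. There are 200 camera calls.

### The job

One output of the bench power box was left switched on: of its four identical latching keys, one is already latched down. With the fingertips, tap each key lightly in turn, from the robot's left to its right, to feel which one it is; only after all four have been tapped, press that key fully down and let it spring up, so that all four keys end fully up. Tap so lightly that no raised key goes down to its catch and the latched one stays latched, and leave the board stack, the mouse and the screwdriver where they are.

Things in the scene. Friction and masses are not known exactly. Their poses are not given: they have to be found in the camera images.
- powerbox: The bench power box: grey steel case screwed down to the bench, 220 mm wide (its y), 140 mm deep (its x), top face 56 mm above the bench. Origin at the centre of its underside; its x points away from the robot, z up. On its top: a row of four keys along y, on the robot's side of the middle (22 mm from it), and behind each key, 65 mm further in +x, a pair of binding posts 13 mm tall.
- place1 (a point): Place 1 of the key row, counted from the robot's left (the box's +y end) to its right: the point on the box's top face right under the centre of the key there (56 mm above the bench). The places are 45 mm apart; axes as the box's. A thin black frame, 42 by 34 mm and 2 mm high, surrounds each key.
- place2 (a point): Place 2 of the key row, counted from the robot's left (the box's +y end) to its right: the point on the box's top face right under the centre of the key there (56 mm above the bench). The places are 45 mm apart; axes as the box's. A thin black frame, 42 by 34 mm and 2 mm high, surrounds each key.
- place3 (a point): Place 3 of the key row, counted from the robot's left (the box's +y end) to its right: the point on the box's top face right under the centre of the key there (56 mm above the bench). The places are 45 mm apart; axes as the box's. A thin black frame, 42 by 34 mm and 2 mm high, surrounds each key.
- place4 (a point): Place 4 of the key row, counted from the robot's left (the box's +y end) to its right: the point on the box's top face right under the centre of the key there (56 mm above the bench). The places are 45 mm apart; axes as the box's. A thin black frame, 42 by 34 mm and 2 mm high, surrounds each key.
- key_a (a joint): Key A, one of the four identical latching keys (which stands at which place varies): m pressed down. 0 = fully up (cap 14 mm proud of the box top), about 0.0042 = latched (cap 9.8 mm proud), 0.0092 = bottom stop. Spring-loaded upwards: starts to move at 3 N, about 8 N at 4.5 mm, 12 N at the bottom. A raised key pressed past 6 mm and let go can stay latched; forces and depths hold for all four.
- key_b (a joint): Key B, one of the four identical latching keys (which stands at which place varies): m pressed down. 0 = fully up (cap 14 mm proud of the box top), about 0.0042 = latched (cap 9.8 mm proud), 0.0092 = bottom stop. Spring-loaded upwards: starts to move at 3 N, about 8 N at 4.5 mm, 12 N at the bottom. A raised key pressed past 6 mm and let go can stay latched; forces and depths hold for all four.
- key_c (a joint): Key C, one of the four identical latching keys (which stands at which place varies): m pressed down. 0 = fully up (cap 14 mm proud of the box top), about 0.0042 = latched (cap 9.8 mm proud), 0.0092 = bottom stop. Spring-loaded upwards: starts to move at 3 N, about 8 N at 4.5 mm, 12 N at the bottom. A raised key pressed past 6 mm and let go can stay latched; forces and depths hold for all four.
- key_d (a joint): Key D, one of the four identical latching keys (which stands at which place varies): m pressed down. 0 = fully up (cap 14 mm proud of the box top), about 0.0042 = latched (cap 9.8 mm proud), 0.0092 = bottom stop. Spring-loaded upwards: starts to move at 3 N, about 8 N at 4.5 mm, 12 N at the bottom. A raised key pressed past 6 mm and let go can stay latched; forces and depths hold for all four.
- key_a_top (a point): Centre of the top face of key A's cap; moves with the key. Light grey cap, 24 mm along the row, 32 mm across it. A key that is latched sits still under less than about 7 N; pressed on from there to 8 mm or deeper (about 11 N) and let go, it springs fully up.
- key_b_top (a point): Centre of the top face of key B's cap; moves with the key. Light grey cap, 24 mm along the row, 32 mm across it. A key that is latched sits still under less than about 7 N; pressed on from there to 8 mm or deeper (about 11 N) and let go, it springs fully up.
- key_c_top (a point): Centre of the top face of key C's cap; moves with the key. Light grey cap, 24 mm along the row, 32 mm across it. A key that is latched sits still under less than about 7 N; pressed on from there to 8 mm or deeper (about 11 N) and let go, it springs fully up.
- key_d_top (a point): Centre of the top face of key D's cap; moves with the key. Light grey cap, 24 mm along the row, 32 mm across it. A key that is latched sits still under less than about 7 N; pressed on from there to 8 mm or deeper (about 11 N) and let go, it springs fully up.
- board_stack_mid (a point): Bystander: loose stack of four circuit boards on brass standoffs, 90 x 70 mm, 108 mm tall, beside the box; the point is at its centre, 55 mm up.
- mouse_mid (a point): Bystander: black computer mouse, 104 x 58 mm, 34 mm tall, on the other side of the box; the point is at its centre, 17 mm up.
- driver_grip (a point): Bystander: screwdriver 170 mm long lying on the bench between robot and box; the point is on its handle.

How it is judged:
By the outcome, as a careful person would: the job done as asked, in the order asked, and still so for the second after the job is handed in, with the robot touching nothing.
It also fails if it takes over 51 s, if anything falls off the work surface, if the arm or the gripper's body presses on something with over 40 N, if the wrist force passes 120 N, or if a joint passes its speed limit or range.

## Working session

There is one attempt and no reset: what is moved stays moved. The work goes in short steps, each a Python script; the robot and the scene stay as the last script left them, time stands still between calls to the robot, and variables do not carry over. Pictures are saved under pics/ and viewed, at most 10 in all, crops included, and the job is handed in when it is done.

```bash
mkdir -p pics
cat > h.py <<'E'
import numpy as np, cv2
from rig import manip, fingers, planner, imaging, job, telemetry
def K(c):
    f=200/np.tan(np.radians(c["vfov"])/2); return f
def pix2pts(c):
    f=K(c); v,u=np.mgrid[0:400,0:640]; z=c["z_map"]
    p=np.stack([(u-c["cx"])/f*z,(v-c["cy"])/f*z,z],-1)
    return p@np.array(c["attitude"]).T+np.array(c["xyz"])
def ray(c,u,v,h):
    f=K(c); d=np.array(c["attitude"])@np.array([(u-c["cx"])/f,(v-c["cy"])/f,1]); o=np.array(c["xyz"])
    return o+d*(h-o[2])/d[2]
E
python3 - <<'E'
from h import *
import pickle
for n in("side","top"):
    c=imaging.capture(n); pickle.dump(c,open(n+".pkl","wb"))
    cv2.imwrite(f"pics/{n}0.png",c["img"][...,::-1]); print(n,c["vfov"],c["cx"],c["cy"],c["xyz"],np.round(c["attitude"],3).tolist())
print(telemetry.read_clock(),telemetry.read_ee_rot(),telemetry.read_ft_force(),telemetry.read_grip_width())
E
```

```text
side 55.95560762557426 317.33355187512893 199.79752096943037 [483.94331267 657.64912285 701.07533483] [[-0.998, -0.057, 0.029], [-0.061, 0.701, -0.71], [0.02, -0.711, -0.703]]
top 45.280802320137965 323.5216231426544 190.11723940273103 [ 477.8302204    48.81696301 1046.11219624] [[-0.02, -0.999, 0.043], [-0.999, 0.019, -0.028], [0.027, -0.044, -0.999]]
0.1 [[ 8.93514520e-01  4.49033472e-01 -8.62065497e-04]
 [ 4.49034277e-01 -8.93513439e-01  1.39714801e-03]
 [-1.42900885e-04 -1.63546899e-03 -9.99998652e-01]] [ 0.11340934 -0.61417301 -0.31218842] 91.79933823937472
```

View pics/side0.png

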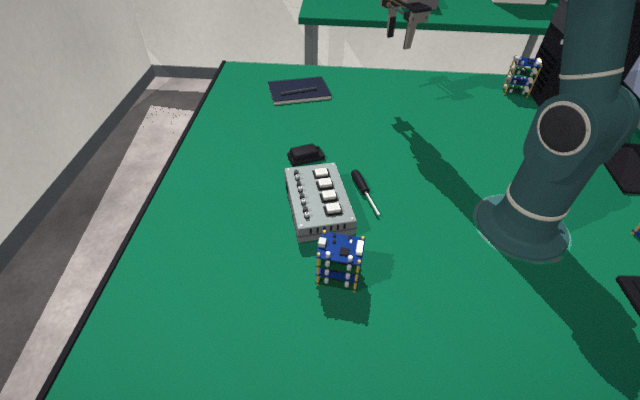

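View pics/top0.png

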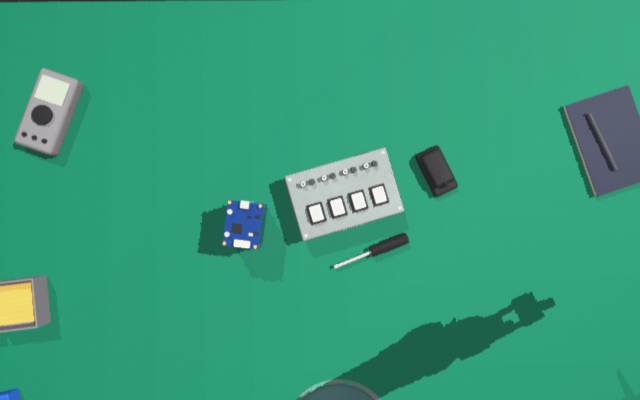

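Top view: the caps are at about (316,213), (337,207), (358,201) and (379,195), with place 1 at the left, nearest the blue board stack at (244,224). The mouse is at (436,170) and the driver runs (335,266)–(408,240). Side view: the caps are at about (333,208), (329,195), (325,183) and (321,173).

Run:
```python
from h import *
import pickle
R={}
for n,box in(("top",(285,150,405,240)),("side",(305,165,350,218))):
    c=pickle.load(open(n+".pkl","rb")); P=pix2pts(c); x0,y0,x1,y1=box
    m=np.zeros((400,640),np.uint8); m[y0:y1,x0:x1]=(c["img"][y0:y1,x0:x1].min(-1)>(215 if n=="top" else 205))
    k,l,s,ce=cv2.connectedComponentsWithStats(m)
    L=[(ce[i],s[i,4]) for i in range(1,k) if s[i,4]>40]
    L.sort(key=lambda t:t[0][0]*(1 if n=="top" else -1))
    R[n]=(c,L)
    for q,a in L:
        u,v=np.round(q).astype(int); print(n,q.round(1),a,"depth pt",np.median(P[v-1:v+2,u-1:u+2].reshape(-1,3),0).round(1),"ray70",ray(c,*q,70).round(1))
if all(len(R[n][1])==4 for n in R):
    for (a,_),(b,_) in zip(R["top"][1],R["side"][1]):
        ls=[]
        for c,q in((R["top"][0],a),(R["side"][0],b)):
            o=np.array(c["xyz"]); d=ray(c,*q,0)-o; ls.append((o,d/np.linalg.norm(d)))
        A=sum(np.eye(3)-np.outer(d,d) for o,d in ls); B=sum((np.eye(3)-np.outer(d,d))@o for o,d in ls)
        print("tri",np.linalg.solve(A,B).round(1))
# box outline (top)
c=R["top"][0]; P=pix2pts(c); m=((P[...,2]>48)&(P[...,2]<64)).astype(np.uint8); m[:, :280]=0; m[:,410:]=0; m[:140]=0;m[250:]=0
r=cv2.minAreaRect(max(cv2.findContours(m,0,2)[0],key=cv2.contourArea)); 
print("box",ray(c,*r[0],56).round(1),[ray(c,*q,56).round(1).tolist() for q in cv2.boxPoints(r)], np.median(P[m>0][:,2]))
```

```text
top [316.1 212.9] 165 depth pt [474.   37.3  68.9] ray70 [474.2  37.2  70. ]
top [337.3 206.6] 162 depth pt [485.3  -5.5  70.4] ray70 [486.1  -6.3  70. ]
top [358.4 200.5] 162 depth pt [498.8 -48.8  70.6] ray70 [497.7 -49.6  70. ]
top [379.1 194.4] 157 depth pt [510.4 -92.7  65.9] ray70 [509.4 -92.2  70. ]
side [332.7 206.1] 89 depth pt [472.3  36.5  69.4] ray70 [473.   38.5  70. ]
side [328.5 193.2] 78 depth pt [483.4  -5.7  69.9] ray70 [484.6  -4.5  70. ]
side [324.6 180.9] 71 depth pt [495.1 -46.3  70.4] ray70 [496.1 -48.4  70. ]
side [320.7 170.7] 69 depth pt [507.4 -90.3  66.1] ray70 [508.2 -87.1  70. ]
tri [473.6  37.2  68.8]
tri [485.3  -6.4  68.3]
tri [497.  -49.7  68.9]
tri [509. -93.  65.]
box [511.9 -21.1  56. ] [[550.4, 103.9, 56.0], [609.1, -110.6, 56.0], [473.3, -146.5, 56.0], [416.0, 67.2, 56.0]] 56.317174072394664
```

The heights suggest place 4 is latched: its cap is at about 66 mm, against about 70 mm for the others. The 45 mm spacing and 15° yaw agree. Now I'll shut the fingers and tap place 1.

```bash
cat >> h.py <<'E'
C=np.array([[473.8,37.3],[485.4,-6.3],[497.2,-49.4],[508.9,-92.5]])
d=(C[0]-C[3])/np.linalg.norm(C[0]-C[3]); bx=np.array([d[1],-d[0],0]); by=np.array([*d,0])
ROT=np.column_stack([by,bx,[0,0,-1]])   # fingers close across the row
def tap(i,start=82):
    manip.move_straight([*C[i],start],rate=120); manip.dwell(0.2)
    f0=telemetry.read_ft_force()[2]
    hit=manip.move_straight([*C[i],64.5],rate=12,until_force=3.5)
    p=telemetry.read_ee_pos(); f=telemetry.read_ft_force()[2]
    manip.move_straight([*C[i],start],rate=60)
    print("tap",i+1,hit,np.round(p,2),"dF",round(f-f0,2),"t",round(telemetry.read_clock(),1),flush=True)
    return hit,p[2]
E
python3 - <<'E'
from h import *
fingers.gripper_to(0)
manip.movep([*C[0],180],ROT)
print(telemetry.read_ee_pos(),telemetry.read_grip_width(),telemetry.read_clock())
tap(0)
c=imaging.capture("side"); cv2.imwrite("pics/s1.png",cv2.resize(c["img"][130:250,260:420,::-1],(800,600),interpolation=2))
E
```

```text
[474.11743831  36.17736794 179.92128105] -0.17184122089045886 3.75
tap 1 True [473.77  37.29  69.31] dF 5.33 t 6.3
```

View pics/s1.png

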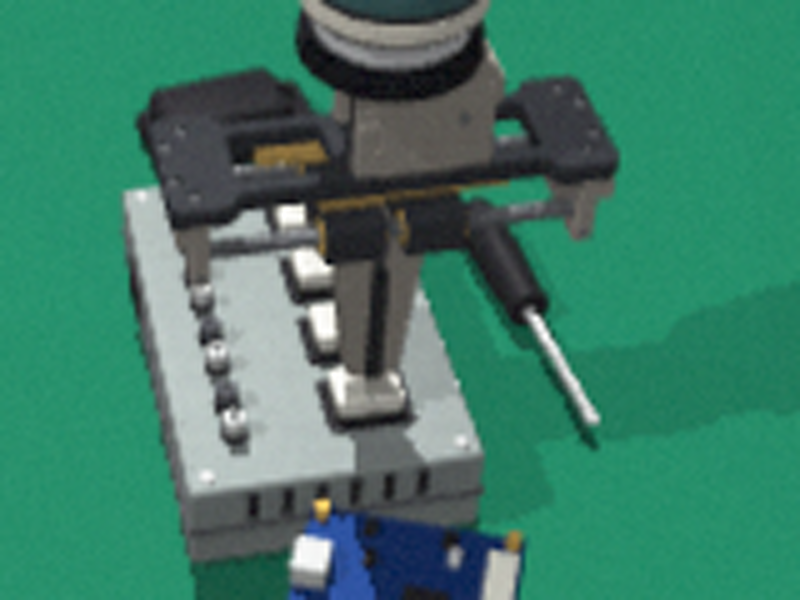

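The picture shows the shut fingers right above key 1's cap (about 368,385 in the crop), clear of the posts and the stack. Key 1 was felt at 69.3 mm, so it is up. Next I'll tap the other three.

Run:
```python
from h import *
for i in(1,2,3): tap(i)
```

```text
tap 2 True [485.37  -6.32  69.31] dF 4.2 t 8.4
tap 3 True [497.15 -49.39  69.31] dF 4.16 t 10.5
tap 4 True [508.86 -92.51  66.16] dF 2.82 t 12.9
```

Place 4 was felt at 66.2 mm, about 3–4 mm lower than the others, so it is the latched one. I'll press it fully down and release it.

Run:
```python
from h import *
f0=telemetry.read_ft_force()[2]
hit=manip.move_straight([*C[3],60.3],rate=15,until_force=18)
manip.dwell(0.2)
print(hit,telemetry.read_ee_pos(),telemetry.read_ft_force()[2]-f0)
manip.move_straight([*C[3],90],rate=40)
manip.move_straight([*C[3],180]); manip.movep([420,-330,260],ROT); manip.dwell(0.3)
for n,r in(("top",70),("side",70)):
    c=imaging.capture(n); P=pix2pts(c); f=K(c)
    for q in C:
        w=np.array([*q,70]); k=np.array(c["attitude"]).T@(w-c["xyz"]); u,v=int(round(k[0]/k[2]*f+c["cx"])),int(round(k[1]/k[2]*f+c["cy"]))
        print(n,u,v,np.median(P[v-2:v+3,u-2:u+3,2]).round(1))
    if n=="side": cv2.imwrite("pics/s2.png",cv2.resize(c["img"][130:290,260:420,::-1],(600,600),interpolation=2))
print(telemetry.read_clock())
```

```text
False [509.04432705 -92.52344987  61.40170449] 12.227077918800195
top 316 213 70.8
top 337 207 69.9
top 358 201 70.6
top 379 195 69.5
side 332 206 70.5
side 328 193 70.0
side 324 181 69.8
side 321 169 70.4
17.7333
```

View pics/s2.png

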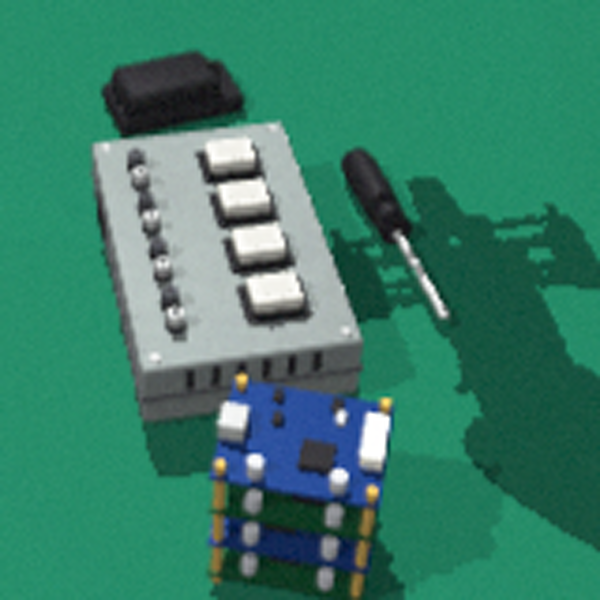

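The picture shows all four caps, at crop (275,293), (260,243), (245,197) and (230,157), standing equally proud. The depth readings put all four at about 70 mm in both views. The stack, mouse and driver are where they were, and the arm is clear.

```bash
python3 -c "
from h import *
print(job.close_job())"
```

```text
the job is handed in; nothing more can be done
None
```

I tapped all four keys from left to right, found the one at place 4 latched, and pressed it fully down to release it; all four keys now read fully up, nothing else was moved, and the job was handed in at about 18 s.

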